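# Tip a tray out of its nest and stack it

## Task

The blue parts tray sits sunk in the grey nest with no room for fingers around it. Swing the red-knobbed keeper aside by about a quarter turn either way, press the end of the tray farthest from the keeper down as far as it goes, so that the cradle tips the tray up and it stays tipped when you let go, then lift the tray out and nest it squarely on top of the stack of blue trays, right home on the rim below. Leave the blue stack and the white trays where they stand, and do not shift or knock over the other things standing around.

Things in the scene. Friction and masses are not known exactly. Their poses are not given: they have to be found in the camera images.
- nest: grey block fixture, fixed, deck top 50 mm above the bench. Origin on the bench under the pocket's middle; z up, +x to the keeper end (ahead and to the robot's left, yaw 0.6 to 1.15 rad). Block spans x -85 to 105, y -59 to 59. Pocket spans x -66 to 63, y -33.5 to 33.5 mm; the tray lies centred in it, its rim 1 mm below the deck
- cradle (a joint): black cradle that carries the tray; 0 = level (start), stop at 0.47 rad = tipped: -x end sunk 16 mm, +x (keeper) end of the tray 38 mm above the deck. Stiff hinge: 5 to 10 N on the tray's -x end ledge moves it, and it stays at the angle where it is left
- cradle_hinge (a point): point on the cradle's hinge axis in mid-pocket, at nest (-25, 0, 49) mm; the axis runs along nest y; the tray tips about it
- press_point (a point): a fixed point over the place to press, in the middle of the tray's -x end ledge as it lies level: at nest (-53, 0, 49) mm. A closed fingertip up to 25 mm long may go down there, 4 mm nearer the tray's middle. A yellow arrow on the deck beside it marks this end
- keeper (a joint): steel keeper bar over the tray's +x end, turning on a vertical pin. 0 = bar points to nest -x and holds the tray down (starts within 0.25); positive is anticlockwise from above; stops at +-1.75 rad; beyond 1.1 either way it is clear. About 1 N at the knob moves it; it stays where left. Bar 14 mm wide, 55 to 61 mm above the bench, tip 37 mm from the pin
- keeper_knob (a point): centre of the top of the red upright knob on the keeper bar: 16 mm diameter, 26 mm tall from the bar's top, its top 87 mm above the bench, 27 mm from the keeper's pin
- keeper_pin (a point): top of the keeper's pin, at nest (85, 0, 66) mm
- tray: the blue tray to be moved (0.09 to 0.19 kg), level in the nest, its x axis along nest x. Every tray: open and hollow, 120 (x) x 62 (y) x 30 mm, origin in the centre of the underside, z up, same either way round. Upright rim band, z 20 to 30 mm; mouth 92 x 52; below the rim the body tapers from 88 x 48 to 72 x 32 mm at the underside
- tray_rim (a point): centre of the mouth of the tray to be moved, level with its rim top (30 mm above its origin). Flat ledges 14 mm wide at both x ends, 5 mm walls along the sides. Nested, each tray sits 10 mm above the one below, rim on rim, with 2 mm play
- blue_top: upper tray of the stack of two blue trays (same tray form); its origin 10 mm above the bench, its rim top 40 mm above the bench. The tray is to be nested into this one
- blue_base: lower tray of the blue stack, loose on the bench (same tray form)
- white_base: lower of two nested white trays of the same form, standing on the bench: not to be disturbed. The blue and the white stack swap places between runs; their x axes lie within 0.4 rad of the robot's x
- white_top: upper of the two white trays: not to be disturbed
- bottle: white dispensing bottle with blue cap, 59 mm diameter, 168 mm tall, origin under its centre: not to be disturbed
- capacitor: dark blue can capacitor, 35 mm diameter, 67 mm tall: not to be disturbed
- tape_roll: black tape roll lying flat, 67 mm diameter, 18 mm tall: not to be disturbed
- igbt: black power module, 34 x 62 x 29 mm: not to be disturbed
- reel: solder reel with blue flanges, 53 mm diameter, 38 mm tall: not to be disturbed

How it is judged (in metres and radians):
On the way, in this order (a step that is already met when the one before it is completed fails the run):
1. the keeper is swung clear of the tray, either way ((value of joint keeper above 1.1 rad or value of joint keeper below -1.1 rad)), for 0.2 s.
2. the tray is tipped up in its nest by the cradle and stays so with the robot off it (value of joint cradle above 0.36 rad and angle between tray's own z axis and vertical above 0.33 rad and horizontal distance between tray and nest below 0.03 m and contact force between each of the arm, the fingers and tray below 0.05 N), for 0.2 s.
At the end, for the whole second after the job is handed in: the tray is nested on the upper blue tray, rim on rim (7.5 to 13 mm above it, within 5 mm and 0.12 rad, tilt under 0.06 rad), at rest; the two blue trays of the stack are still nested, level and within 30 mm of where they stood (horizontal distance between tray and blue_top below 0.005 m and z of tray in the frame of blue_top between 0.0075 and 0.013 m and angle between the x axis of tray and the x axis of blue_top, either way round below 0.12 rad and angle between tray's own z axis and vertical below 0.06 rad and z of blue_top in the frame of blue_base below 0.013 m and horizontal distance between blue_top and blue_base below 0.006 m and angle between blue_base's own z axis and vertical below 0.05 rad and distance of blue_base from where it was at the start of the episode below 0.03 m and linear speed of tray below 0.02 m/s); the robot touches nothing.
It fails at once if a white tray is shifted by more than 20 mm (distance of any of white_base, white_top from where it was at the start of the episode above 0.02 m).
It fails at once if the blue stack is shoved by more than 30 mm (distance of blue_base from where it was at the start of the episode above 0.03 m).
It fails at once if a bystander is shifted by more than 20 mm (distance of any of bottle, capacitor, tape_roll, igbt, reel from where it was at the start of the episode above 0.02 m).
It fails at once if the bottle is tipped (angle between bottle's own z axis and vertical above 0.4 rad).
It also fails if it takes over 50 s, if anything falls off the work surface, if the arm or the gripper's body presses on something with over 40 N, if the wrist force passes 120 N, or if a joint passes its speed limit or range.

## Robot

A 7-joint arm with a two-finger parallel gripper is mounted at the origin on a cart in front of the work surface, level with it; the furniture and walls round the work are solid. World frame = base frame: x ahead of the robot, y to its left, z up, the work surface at z = 0. Lengths are in m, angles in degrees, forces in N, time in s.
With the tool pointing down it reaches from about 0.375 to 0.925 m from the base axis. Payload 3.1 kg.
Tool frame: the origin (TCP) lies at the very end of the fingers, on their centre line; the grasp point (between the pads) lies env.pinch_z behind it (env.pinch_z is the distance from the TCP to the grasp point, in m); z points along the fingers, y is the line along which they close (so a half turn about z gives the same grasp; the last joint's range is limited). The gripper opens to 85 mm and grips with 20 to 120 N. Pads are 22 mm wide; open, the fingers measure 114 mm over their backs; the gripper's body (76 mm by 85 mm) begins 54 mm behind the grasp point. The pads swing forward as they close: fully open they stand 13 mm farther back than shut.
Start: joints at [68.652, 21.939, 2.515, 91.553, -1.026, 66.532, -2.859], TCP at [0.176, -0.626, 0.201] pointing down, gripper open.
Joint ranges: [-149.38, 149.38], [-23.57, 123.04], [-84.95, 90], [0, 143.3], [-89.99, 269.99], [3.08, 112.72], [-163.45, 163.45]. Speed limits (degrees/s): [159.86, 159.86, 180, 180, 180, 180, 180].

## Interface

Orientations are given as a 3x3 rotation matrix whose columns are the frame's x, y, z axes.
In Python, from cell import env gives the robot as it stands.
- The arm moves only by the shell command python3 -m handwheel 'ROWS' [FORCE]. ROWS is a JSON object whose one key "deltas" holds a list of rows, each an object with "travel": the shift along the world's x, y, z in m, a list of three; "dr": the turn, a rotation vector about the world's x, y, z in units of 8 degrees (1.0 is 8 degrees), a list of three; "gripper": the finger opening in m, from 0 to 0.0854. A call has 1 to 12 rows; each row is the pose to reach, as a shift and turn from the pose commanded when the call began; what a row does not reach only later rows make up. A row lasts 1/10 s, in which the tool goes at most 50 mm and 8.59 degrees, less where a joint would pass 70% of its speed; a pose out of reach is approached as far as the arm can. A call with a gripper value outside its range is refused whole. The fingers move at their own pace and stop on an object; FORCE is the grip in N (left out, the last holds). Time passes only in rows, so rows that repeat a pose let the fingers close. It gives the time, the measured TCP pose, the force, the opening and the grip force at its end, in the units of the state.
- env.state(): the state, without advancing time (a new reading comes with each control period).
- env.camera(name): name is "scene" or "top"; returns a dict with "frame" (400x640x3 uint8, red, green, blue), "K" (3x3 intrinsics, pixels), "eye" and "rotation" of the camera in the world. Camera axes: x right, y down, z forward; pixel columns grow to the right and rows downward; lengths in m; the calibration is good to about 2 mm. A picture is of the moment at which its call begins. There is no depth.
- env.sign_off(): hands the job in; it is judged then, once.
The state is a dict: "time": time; "qpos": joint angles; "dq": joint speeds; "joint_efforts": joint torques, N m; "position": TCP position; "eef_rot": TCP orientation; "ft_force": force on the tool from outside, world axes, zero at the start; "torque": the same for the moment, N m; "width": finger opening in m; "gripper_force": force on a finger pad.
Only numpy, scipy, OpenCV 4.12 (cv2) and the standard library are available. Lean on these libraries where they do the work, as an engineer would, in place of code of your own. Each camera call takes 0.05 s, during which the arm holds its last target. There are 200 camera calls.

## Working session

There is one attempt and no reset: what is moved stays moved. The work goes in short steps, Python scripts to look and compute and a shell command to move; the robot and the scene stay as the last step left them, time stands still between calls to the robot, and variables do not carry over. Pictures are saved under pics/ and viewed, at most 11 in all, crops included, and the job is handed in when it is done.

```bash
ls; mkdir -p pics
python3 - <<'E'
from cell import env
import cv2,numpy as np
for n in("scene","top"):
    c=env.camera(n); cv2.imwrite(f"pics/{n}0.png",c["frame"][:,:,::-1]); print(n,c["K"],c["eye"],c["rotation"])
print(env.pinch_z,env.state())
E
```

```text
pics
scene [[473.00640385   0.         319.05216949]
 [  0.         473.00640385 198.48706006]
 [  0.           0.           1.        ]] [-0.02670114 -0.46898426  0.56388397] [[ 0.66044117 -0.3846769   0.64485746]
 [-0.750579   -0.3624364   0.55251336]
 [ 0.02118069 -0.84891904 -0.52809832]]
top [[372.03827588   0.         318.6104843 ]
 [  0.         372.03827588 202.78688798]
 [  0.           0.           1.        ]] [0.46994945 0.04265783 0.92683468] [[ 0.00530253 -0.987787    0.15572003]
 [-0.99993589 -0.00367951  0.01070909]
 [-0.01000533 -0.15576683 -0.98774318]]
0.0187 {'time': 0.1, 'qpos': array([68.65013784, 21.98772324,  2.51162634, 91.63961943, -1.0264177 ,
       66.53173731, -2.85973245]), 'dq': array([-0.09412061, -0.16872231, -0.00915902, -0.15639885,  0.02112031,
        0.04045342, -0.12197291]), 'joint_efforts': array([ 2.93658733e-03, -4.34723890e+01,  1.02934923e+00, -2.50453037e+01,
        1.08617329e-02,  5.44457042e-03, -2.52809792e-05]), 'position': array([ 0.17614618, -0.62471891,  0.20011145]), 'eef_rot': array([[ 9.62455487e-01,  2.71438514e-01, -7.53953921e-04],
       [ 2.71439538e-01, -9.62452836e-01,  2.26173112e-03],
       [-1.11724154e-04, -2.38146843e-03, -9.99997158e-01]]), 'ft_force': array([-0.83397093,  0.16426966, -0.51769675]), 'torque': array([0.05161314, 0.00712916, 0.04247978]), 'gripper_force': 0.0, 'width': 0.08536254011189133}
```

View pics/scene0.png

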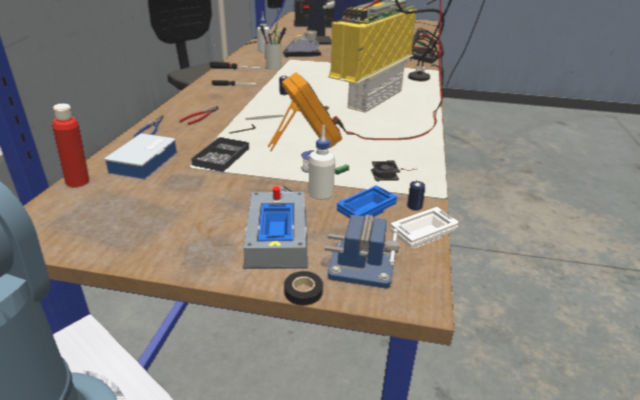

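View pics/top0.png

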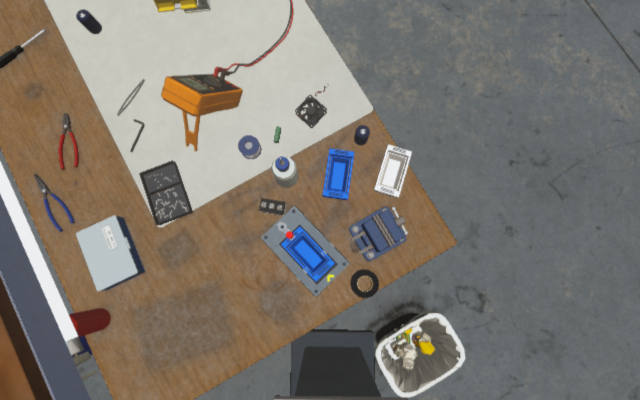

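The scene view shows the nest near (277,230) with the red knob at (277,192), the blue stack at (367,202) and the white at (425,226). In the top view the nest is at (306,252), knob (289,235), arrow (331,278), blue stack (338,174), white (393,170), and a vise at (378,232).

```bash
cat > h.py <<'E'
import numpy as np,cv2
from cell import env
def ray(c,p):
    d=np.array(c["rotation"])@np.linalg.inv(c["K"])@np.array([p[0],p[1],1.]); return np.array(c["eye"]),d/np.linalg.norm(d)
def onz(c,p,z):
    o,d=ray(c,p); return o+d*(z-o[2])/d[2]
def tri(c1,p1,c2,p2):
    o1,d1=ray(c1,p1);o2,d2=ray(c2,p2)
    s=np.linalg.lstsq(np.c_[d1,-d2],o2-o1,rcond=None)[0]
    a,b=o1+s[0]*d1,o2+s[1]*d2
    return (a+b)/2,np.linalg.norm(a-b)
def proj(c,P):
    q=np.array(c["K"])@np.array(c["rotation"]).T@(np.asarray(P,float)-c["eye"]); return q[:2]/q[2]
def blobs(c,lo,hi,amin=20):
    m=cv2.inRange(cv2.cvtColor(c["frame"],cv2.COLOR_RGB2HSV),lo,hi)
    n,l,s,ce=cv2.connectedComponentsWithStats(m)
    return [(s[i],ce[i],(l==i).astype(np.uint8)) for i in range(1,n) if s[i][4]>=amin]
BLUE=((100,150,90),(115,255,255)); RED=((0,170,110),(6,255,255)); YEL=((24,150,120),(34,255,255))
E
python3 - <<'E'
from h import *
np.set_printoptions(precision=4,suppress=True)
C={n:env.camera(n) for n in("scene","top")}
for n,c in C.items():
    for k,v in dict(B=BLUE,R=RED,Y=YEL).items():
        for s,ce,m in blobs(c,*v,amin=12):
            if n=="top" and not(200<ce[0]<420 and 120<ce[1]<320):continue
            if n=="scene" and not(200<ce[0]<480 and 170<ce[1]<300):continue
            r=cv2.minAreaRect(np.argwhere(m)[:,::-1].astype(np.float32)); print(n,k,s,ce,r)
t=C["top"]["frame"][:,:,::-1];s=C["scene"]["frame"][:,:,::-1]
cv2.imwrite("pics/t1.png",cv2.resize(t[130:305,250:420],None,fx=3.4,fy=3.4,interpolation=cv2.INTER_CUBIC))
cv2.imwrite("pics/s1.png",cv2.resize(s[170:305,235:465],None,fx=3.4,fy=3.4,interpolation=cv2.INTER_CUBIC))
E
```

```text
scene B [ 338  186   58   31 1107] [366.8537 202.1942] ((366.96551513671875, 203.5862274169922), (26.523902893066406, 57.512229919433594), 66.80140686035156)
scene B [ 258  204   35   37 1140] [275.9053 221.9702] ((275.0, 222.0), (36.0, 34.0), 90.0)
scene R [273 186   7  13  68] [276.0882 192.0147] ((276.0, 192.0), (12.0, 6.0), 90.0)
top B [ 323  149   31   51 1130] [337.946  173.8327] ((338.04998779296875, 173.64999389648438), (24.890159606933594, 47.94184112548828), 8.130102157592773)
top B [ 281  227   54   55 1340] [307.8903 253.947 ] ((307.4999694824219, 253.4999542236328), (51.66035079956055, 27.220855712890625), 46.84761428833008)
top R [286 232   7   6  30] [289.0667 234.4333] ((289.0, 234.5), (6.0, 5.0), 0.0)
top Y [327 275   7   6  20] [329.65 276.8 ] ((329.75, 276.75), (3.535533905029297, 7.071067810058594), 45.0)
```

View pics/t1.png

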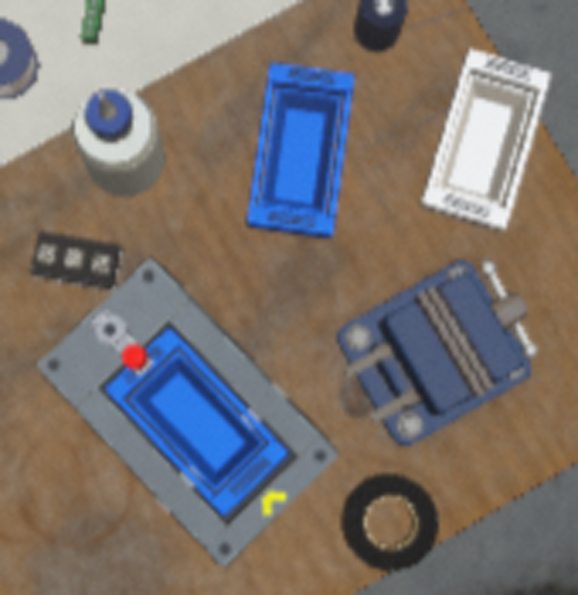

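View pics/s1.png

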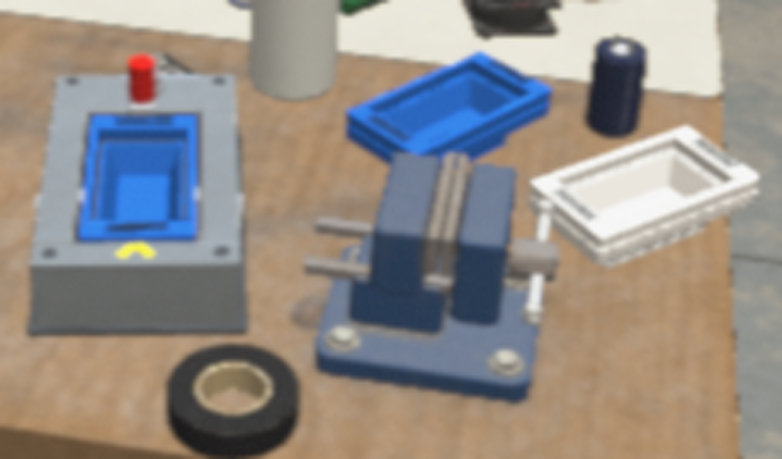

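The top crop shows the deck corners at crop (150,260),(38,365),(222,565),(340,455), the nest tray corners (172,323),(297,455),(230,522),(103,385), and the blue stack rim corners (270,63),(355,72),(330,237),(247,228). In the scene crop the deck is at (55,75),(235,77),(245,265),(30,265), and the blue rim corners at (347,117),(480,53),(551,92). I'll triangulate these.

Run:
```python
from h import *
np.set_printoptions(precision=4,suppress=True)
C={n:env.camera(n) for n in("scene","top")}
T=lambda p:((p[0]+.5)/3.4-.5+250,(p[1]+.5)/3.4-.5+130)
S=lambda p:((p[0]+.5)/3.4-.5+235,(p[1]+.5)/3.4-.5+170)
def go(name,ts,ss,z):
    print(name)
    Q=[]
    for t,s in zip(ts,ss):
        Q.append(onz(C["top"],T(t),z))
        if s: print(' tri',*tri(C["top"],T(t),C["scene"],S(s)),'scene@z',onz(C["scene"],S(s),z),'top@z',Q[-1])
    for lab,Q in(("top",Q),("scn",[onz(C["scene"],S(s),z) for s in ss if s])):
      Q=np.array(Q)
      if len(Q)==4:
        l1=Q[1]-Q[2];l2=Q[0]-Q[3];w1=Q[1]-Q[0];w2=Q[2]-Q[3]
        a=l1+l2; print(lab,'centre',Q.mean(0),'len',np.linalg.norm(l1),np.linalg.norm(l2),'wid',np.linalg.norm(w1),np.linalg.norm(w2),'yaw',np.arctan2(a[1],a[0]),'yawW',np.arctan2(*(w1+w2)[:2][::-1])-np.pi/2)
# order: +x-y, +x+y, -x+y, -x-y
go('deck',[(150,260),(38,365),(222,565),(340,455)],[(235,77),(55,75),(30,265),(245,265)],.05)
go('tray',[(172,323),(103,385),(230,522),(297,455)],[(198,114),(90,113),(77,240),(202,241)],.049)
go('blue',[(355,72),(270,63),(247,228),(330,237)],[(551,92),(480,53),(347,117),None],.04)
k=tri(C["top"],(289.0,234.4),C["scene"],(276.1,189));print('knob',k,onz(C["top"],(289.0,234.3),.087))
print('pin',tri(C["top"],T((110,328)),C["scene"],S((150,78))),onz(C["top"],T((110,328)),.066))
print('arrow',onz(C["top"],(329.65,276.8),.05))
print('bottle',onz(C["top"],T((110,115)),.15),'cap',onz(C["top"],T((380,8)),.067))
print('vise top @.09',[onz(C["top"],T(p),.09) for p in((460,262),(525,370),(340,340),(410,440))])
```

```text
deck
 tri [0.6004 0.1115 0.0473] 0.0003311191088867849 scene@z [0.5973 0.1083 0.05  ] top@z [0.5999 0.1114 0.05  ]
 tri [0.5246 0.1893 0.0497] 0.004053814491871011 scene@z [0.523  0.1904 0.05  ] top@z [0.5261 0.1879 0.05  ]
 tri [0.3909 0.0602 0.0467] 0.002035491151121156 scene@z [0.3875 0.0575 0.05  ] top@z [0.3919 0.0594 0.05  ]
 tri [ 0.4657 -0.021   0.047 ] 0.00019110162365976071 scene@z [ 0.4629 -0.0237  0.05  ] top@z [ 0.4657 -0.0207  0.05  ]
top centre [0.4959 0.0845 0.05  ] len 0.1857196715999269 0.18835225171326797 wid 0.10631780425052856 0.10892975596061275 yaw 0.7704554191503362 yawW 0.7554906481237209
scn centre [0.4927 0.0831 0.05  ] len 0.18979381062765183 0.18827618274056326 wid 0.11077891783833554 0.1108438391597136 yaw 0.7762316032345551 yawW 0.7420315379076041
tray
 tri [0.5547 0.0966 0.0478] 0.0032749005867254706 scene@z [0.5522 0.0964 0.049 ] top@z [0.5558 0.0954 0.049 ]
 tri [0.5113 0.1439 0.0479] 0.0034659616914094076 scene@z [0.509  0.1439 0.049 ] top@z [0.5126 0.1426 0.049 ]
 tri [0.4194 0.055  0.0498] 0.002487006689017024 scene@z [0.4192 0.0567 0.049 ] top@z 
[... 726 characters left out ...]
.0359] 0.0017899522847069401 scene@z [0.6217 0.0382 0.04  ] top@z [0.6247 0.0434 0.04  ]
top centre [0.6823 0.0052 0.04  ] len 0.1227893445922278 0.12282215441972037 wid 0.06197748199553953 0.05930799489517873 yaw -0.1435932959888771 yawW -0.10661780216869787
knob (array([0.5295, 0.1192, 0.0829]), np.float64(0.0017211124689394148)) [0.5301 0.1182 0.087 ]
pin (array([0.5518, 0.1372, 0.0573]), np.float64(0.0012294249648150506)) [0.5505 0.1367 0.066 ]
arrow [0.435  0.0257 0.05  ]
bottle [0.6778 0.1303 0.15  ] cap [ 0.7785 -0.0502  0.067 ]
vise top @.09 [array([ 0.5934, -0.0989,  0.09  ]), array([ 0.5217, -0.14  ,  0.09  ]), array([ 0.541 , -0.0184,  0.09  ]), array([ 0.4758, -0.0636,  0.09  ])]
```

Both views agree to within calibration. The nest is at (0.488, 0.0765) with yaw about 0.766, the pin near (0.550, 0.136) and the knob near (0.530, 0.1185). The blue stack is near (0.681, 0.004) with yaw about -0.13. I'll move above the knob with the tool y axis along world y.

```bash
python3 -m handwheel '{"deltas":[{"travel":[0.02,0.05,0.03],"dr":[0,0,-0.5],"gripper":0.04},{"travel":[0.05,0.1,0.05],"dr":[0,0,-1],"gripper":0.04},{"travel":[0.07,0.145,0.05],"dr":[0,0,-1.5],"gripper":0.04},{"travel":[0.09,0.19,0.05],"dr":[0,0,-1.97],"gripper":0.04},{"travel":[0.11,0.235,0.05],"dr":[0,0,-1.97],"gripper":0.04},{"travel":[0.13,0.28,0.05],"dr":[0,0,-1.97],"gripper":0.04},{"travel":[0.15,0.325,0.05],"dr":[0,0,-1.97],"gripper":0.04},{"travel":[0.17,0.37,0.05],"dr":[0,0,-1.97],"gripper":0.04},{"travel":[0.19,0.415,0.05],"dr":[0,0,-1.97],"gripper":0.04},{"travel":[0.21,0.46,0.05],"dr":[0,0,-1.97],"gripper":0.04},{"travel":[0.23,0.50,0.05],"dr":[0,0,-1.97],"gripper":0.04},{"travel":[0.25,0.54,0.05],"dr":[0,0,-1.97],"gripper":0.04}]}' 20
```

```text
time: 1.5
position: [0.4245, -0.0885, 0.2518]
eef_rot: [[1.0, -0.001, 0.001], [-0.001, -1.0, -0.001], [0.001, 0.001, -1.0]]
ft_force: [0.8, -0.2, -0.2]
width: 0.0401
gripper_force: 0.0
```

```bash
python3 -m handwheel '{"deltas":[{"travel":[0.02,0.04,0],"dr":[0,0,0],"gripper":0.04},{"travel":[0.04,0.08,0],"dr":[0,0,0],"gripper":0.04},{"travel":[0.06,0.12,0],"dr":[0,0,0],"gripper":0.04},{"travel":[0.08,0.16,0],"dr":[0,0,0],"gripper":0.04},{"travel":[0.104,0.204,0],"dr":[0,0,0],"gripper":0.04},{"travel":[0.104,0.204,-0.05],"dr":[0,0,0],"gripper":0.04},{"travel":[0.104,0.204,-0.1],"dr":[0,0,0],"gripper":0.04},{"travel":[0.104,0.204,-0.14],"dr":[0,0,0],"gripper":0.04},{"travel":[0.104,0.204,-0.14],"dr":[0,0,0],"gripper":0.04}]}' 20
python3 - <<'E'
from h import *
c=env.camera("scene")
cv2.imwrite("pics/s2.png",cv2.resize(c["frame"][90:270,200:400,::-1],None,fx=3,fy=3,interpolation=cv2.INTER_CUBIC))
E
```

```text
time: 2.4
position: [0.5221, 0.1119, 0.1053]
eef_rot: [[1.0, 0.0, -0.014], [0.0, -1.0, -0.002], [-0.014, 0.002, -1.0]]
ft_force: [-1.0, -0.3, -1.0]
width: 0.04
gripper_force: 0.0
```

View pics/s2.png

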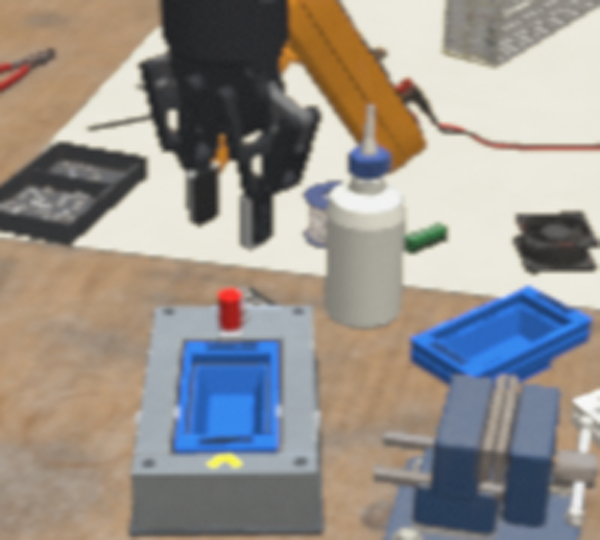

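The scene crop shows the fingertips at crop (203,220) and (255,243), straddling and above the red knob top at (230,292). I'll compare that with the projected TCP.

Run:
```python
from h import *
s=env.state();p=s["position"];print(s["time"],p,s["ft_force"])
c=env.camera("scene");t=env.camera("top")
for dz in(0,.006):
  print([proj(c,p+[0,y,dz]) for y in(.02,-.02)], 'seen (267.7,163.5),(285,171)')
print(proj(c,[.53,.1185,.087]),env.state()["position"])
```

```text
2.45 [0.52523303 0.11287276 0.10883513] [-0.25514235  0.5376922   1.85040959]
[array([269.72299064, 176.00126678]), array([284.18365265, 183.01648861])] seen (267.7,163.5),(285,171)
[array([269.61906576, 173.32135437]), array([284.12789975, 180.29562504])] seen (267.7,163.5),(285,171)
[276.88750197 187.24129297] [0.52970279 0.11419967 0.11332048]
```

```bash
python3 -m handwheel '{"deltas":[{"travel":[0,0,0],"dr":[0,0,0],"gripper":0.04},{"travel":[0,0,0],"dr":[0,0,0],"gripper":0.04},{"travel":[0,0,0],"dr":[0,0,0],"gripper":0.04},{"travel":[0,0,0],"dr":[0,0,0],"gripper":0.04}]}'
python3 - <<'E'
from h import *
c=env.camera("scene");t=env.camera("top");p=env.state()["position"];print(p)
for k in(c,t): print([proj(k,p+[0,y,.005]) for y in(.02,-.02)])
a=cv2.resize(c["frame"][130:230,230:330,::-1],None,fx=4,fy=4,interpolation=cv2.INTER_CUBIC)
b=cv2.resize(t["frame"][180:280,240:340,::-1],None,fx=4,fy=4,interpolation=cv2.INTER_CUBIC)
cv2.imwrite("pics/st3.png",np.hstack([a,b]))
E
```

```text
time: 2.95
position: [0.5287, 0.1137, 0.1124]
eef_rot: [[1.0, -0.0, 0.002], [-0.0, -1.0, -0.0], [0.002, 0.0, -1.0]]
ft_force: [-0.2, -1.0, -0.3]
width: 0.0402
gripper_force: 0.0
[0.52830969 0.11370981 0.11180745]
[array([270.431534  , 171.74645443]), array([284.9376852 , 178.67143302])]
[array([280.66460494, 234.10205935]), array([299.02166095, 234.18624873])]
```

View pics/st3.png

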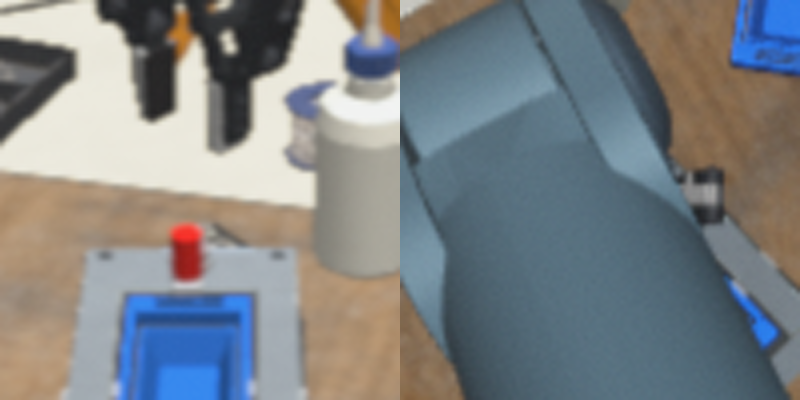

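The left panel shows the tips at scene pixels (269,160) and (285,167), centred on the knob but about 10 px higher than the TCP projects. So the half-open pads sit well behind the TCP. I'll descend and close, then measure numerically.

```bash
python3 -m handwheel '{"deltas":[{"travel":[0.001,0.003,-0.02],"dr":[0,0,0],"gripper":0.04},{"travel":[0.001,0.003,-0.038],"dr":[0,0,0],"gripper":0.04},{"travel":[0.001,0.003,-0.038],"dr":[0,0,0],"gripper":0.04},{"travel":[0.001,0.003,-0.038],"dr":[0,0,0],"gripper":0.04}]}'
python3 - <<'E'
from h import *
c=env.camera("scene");p=env.state()["position"];print(p,env.state()["ft_force"])
print([proj(c,p+[0,y,0]) for y in(.02,-.02)])
g=c["frame"].max(2)
for u in range(256,300,3): print(u,''.join('#' if g[v,u]<70 else '.' for v in range(150,215)))
E
```

```text
time: 3.45
position: [0.5287, 0.1167, 0.0733]
eef_rot: [[1.0, -0.0, -0.001], [-0.0, -1.0, 0.0], [-0.001, -0.0, -1.0]]
ft_force: [0.3, -0.2, -1.1]
width: 0.0398
gripper_force: 0.0
[0.52949616 0.11689863 0.0739392 ] [-0.02725936 -0.15773101  0.37438789]
[array([270.46578406, 189.73060042]), array([284.58024279, 196.89554919])]
256 ###..............................................................
259 ####.............................................................
262 ########.........................................................
265 ##########.......................................................
268 ##...######################......................................
271 #####....################........................................
274 .................................................................
277 ####.............................................................
280 #.#######........................................................
283 ...################..............................................
286 ..####.......#####################...............................
289 ################################.................................
292 ##################...............................................
295 ################.................................................
298 ###############..................................................
```

```bash
python3 -m handwheel '{"deltas":[{"travel":[0,0,-0.004],"dr":[0,0,0],"gripper":0.005},{"travel":[0,0,-0.004],"dr":[0,0,0],"gripper":0.005},{"travel":[0,0,-0.004],"dr":[0,0,0],"gripper":0.005},{"travel":[0,0,-0.004],"dr":[0,0,0],"gripper":0.005},{"travel":[0,0,-0.004],"dr":[0,0,0],"gripper":0.005},{"travel":[0,0,-0.004],"dr":[0,0,0],"gripper":0.005}]}' 20
python3 - <<'E'
from h import *
c=env.camera("scene");p=env.state()["position"];print(p,env.state()["ft_force"],proj(c,p))
g=c["frame"].max(2)
for u in range(256,300,3): print(u,''.join('#' if g[v,u]<70 else '.' for v in range(150,215)))
E
```

```text
time: 4.1
position: [0.5292, 0.1167, 0.0695]
eef_rot: [[1.0, -0.0, 0.0], [-0.0, -1.0, 0.0], [0.0, -0.0, -1.0]]
ft_force: [0.2, -0.2, -1.0]
width: 0.0047
gripper_force: 0.0
[0.52911463 0.11675435 0.06944013] [ 0.62921686  0.1653953  -0.88033318] [277.41075204 195.29761815]
256 .................................................................
259 ##...............................................................
262 .#######.........................................................
265 #########........................................................
268 #############....................................................
271 ###############..................................................
274 ##################.......#######.................................
277 ###################..............................................
280 ########....#####################................................
283 ###############################..................................
286 #################................................................
289 ..##############.................................................
292 ##############...................................................
295 ###########......................................................
298 ..#####..........................................................
```

Run:
```python
from h import *
c=env.camera("scene");t=env.camera("top")
a=cv2.resize(c["frame"][130:230,230:330,::-1],None,fx=4,fy=4,interpolation=cv2.INTER_CUBIC)
b=cv2.resize(t["frame"][180:280,260:360,::-1],None,fx=4,fy=4,interpolation=cv2.INTER_CUBIC)
cv2.imwrite("pics/st4.png",np.hstack([a,b]))
```

```text
(no output)
```

View pics/st4.png

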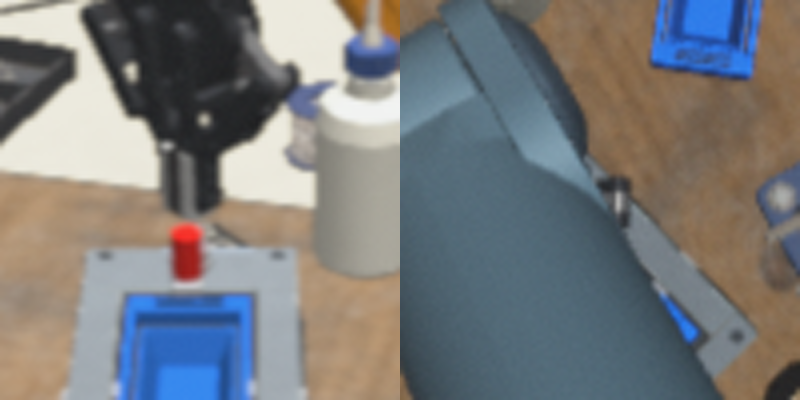

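The scene view shows the closed tip at (277.5,183), just above or behind the knob top at (276.5,187), though the TCP projects to (277.4,195). The gripper's right knuckle shows in both views, at scene (303.5,149) and top (314,227). I'll triangulate it to see where the hand really is.

Run:
```python
from h import *
c=env.camera("scene");t=env.camera("top");p=env.state()["position"];print(p)
print(tri(t,(314,227.5),c,(303,149)),tri(t,(315,231),c,(300,152)))
print('tip if at knob height/plane x=p.x', [ (z,onz(c,(277.5,183),z)) for z in(.0695,.08,.09,.1)])
print('proj of [p.x,p.y-.06,z]',[(proj(c,p+[0,-.06,z]).round(1),proj(t,p+[0,-.06,z]).round(1)) for z in(.04,.06,.08)])
```

```text
[0.52906569 0.11672221 0.06935851]
(array([0.53789261, 0.05826043, 0.18807793]), np.float64(0.003683838598821847)) (array([0.5303848 , 0.05708408, 0.18520303]), np.float64(0.0014440487769826038))
tip if at knob height/plane x=p.x [(0.0695, array([0.56344667, 0.15156663, 0.0695    ])), (0.08, array([0.55091279, 0.13838703, 0.08      ])), (0.09, array([0.53897575, 0.12583503, 0.09      ])), (0.1, array([0.52703872, 0.11328302, 0.1       ]))]
proj of [p.x,p.y-.06,z] [(array([299.3, 188.7]), array([316.1, 234.2])), (array([299.3, 179.4]), array([315.9, 233.5])), (array([299.3, 169.9]), array([315.8, 232.8]))]
```

The knuckle triangulates to the right x and y, and the tip fits a height of about 0.098 where the state says 0.0695. That matches the fingers closing on nothing, so the real fingertip is about 28 mm above the reported TCP. I'll open, go lower watching the force, and close again.

```bash
python3 -m handwheel '{"deltas":[{"travel":[0,0.001,0.005],"dr":[0,0,0],"gripper":0.04},{"travel":[0,0.001,0.005],"dr":[0,0,0],"gripper":0.04},{"travel":[0,0.001,0.005],"dr":[0,0,0],"gripper":0.04},{"travel":[0,0.001,0.005],"dr":[0,0,0],"gripper":0.04},{"travel":[0,0.001,-0.012],"dr":[0,0,0],"gripper":0.04},{"travel":[0,0.001,-0.022],"dr":[0,0,0],"gripper":0.04},{"travel":[0,0.001,-0.022],"dr":[0,0,0],"gripper":0.04}]}' 20 && python3 -m handwheel '{"deltas":[{"travel":[0,0,-0.003],"dr":[0,0,0],"gripper":0.005},{"travel":[0,0,-0.003],"dr":[0,0,0],"gripper":0.005},{"travel":[0,0,-0.003],"dr":[0,0,0],"gripper":0.005},{"travel":[0,0,-0.003],"dr":[0,0,0],"gripper":0.005},{"travel":[0,0,-0.003],"dr":[0,0,0],"gripper":0.005}]}' 20
```

```text
time: 5.05
position: [0.5272, 0.1171, 0.0455]
eef_rot: [[1.0, -0.0, -0.004], [-0.0, -1.0, -0.001], [-0.004, 0.001, -1.0]]
ft_force: [0.1, -0.3, 0.0]
width: 0.0397
gripper_force: 0.0
time: 5.55
position: [0.5295, 0.1185, 0.0445]
eef_rot: [[1.0, 0.0, 0.001], [0.0, -1.0, 0.001], [0.001, -0.001, -1.0]]
ft_force: [2.1, 3.6, -5.3]
width: 0.0146
gripper_force: 20.2
```

It holds the knob, with width 14.6 mm. Now I'll swing it along the arc.

```bash
python3 -m handwheel '{"deltas":[{"travel":[-0.0025,0.0033,0],"dr":[0,0,0],"gripper":0.005},{"travel":[-0.0044,0.0069,0],"dr":[0,0,0],"gripper":0.005},{"travel":[-0.0058,0.0114,0],"dr":[0,0,0],"gripper":0.005},{"travel":[-0.0066,0.016,0],"dr":[0,0,0],"gripper":0.005},{"travel":[-0.0064,0.0207,0],"dr":[0,0,0],"gripper":0.005},{"travel":[-0.0056,0.0253,0],"dr":[0,0,0],"gripper":0.005},{"travel":[-0.0039,0.0296,0],"dr":[0,0,0],"gripper":0.005},{"travel":[-0.0015,0.0337,0],"dr":[0,0,0],"gripper":0.005},{"travel":[0,0.0355,0],"dr":[0,0,0],"gripper":0.005},{"travel":[0,0.0355,0],"dr":[0,0,0],"gripper":0.005},{"travel":[0,0.0355,0],"dr":[0,0,0],"gripper":0.005}]}' 20
python3 - <<'E'
from h import *
c=env.camera("scene")
for s,ce,m in blobs(c,*RED,amin=10):
    if 230<ce[0]<330 and 160<ce[1]<230: print(s,ce)
print(proj(c,[.5305,.1545,.075]))
E
```

```text
time: 6.65
position: [0.5245, 0.1493, 0.0438]
eef_rot: [[1.0, -0.002, -0.01], [-0.002, -1.0, -0.008], [-0.01, 0.008, -1.0]]
ft_force: [-6.0, -4.3, 4.4]
width: 0.0146
gripper_force: 21.5
[260 182   7  13  28] [262.17857143 187.96428571]
[264.80241332 186.05049385]
```

```bash
python3 -m handwheel '{"deltas":[{"travel":[0.003,0.005,0],"dr":[0,0,0],"gripper":0.005},{"travel":[0.006,0.008,0],"dr":[0,0,0],"gripper":0.005},{"travel":[0.008,0.009,0],"dr":[0,0,0],"gripper":0.005},{"travel":[0.008,0.009,0],"dr":[0,0,0],"gripper":0.005},{"travel":[0.008,0.009,0],"dr":[0,0,0],"gripper":0.005}]}' 20
```

```text
time: 7.2
position: [0.5337, 0.1578, 0.0437]
eef_rot: [[1.0, -0.003, -0.008], [-0.003, -1.0, -0.008], [-0.008, 0.008, -1.0]]
ft_force: [-3.0, -4.7, 3.3]
width: 0.0147
gripper_force: 21.4
```

The knob's start and end points give the pin at (0.550, 0.136), which agrees with vision. The keeper is at about -1.6 rad, so it is clear. I'll release, lift, turn square to the nest and go over the press point.

```bash
python3 -m handwheel '{"deltas":[{"travel":[-0.002,-0.004,0],"dr":[0,0,0],"gripper":0.04},{"travel":[-0.002,-0.004,0],"dr":[0,0,0],"gripper":0.04},{"travel":[-0.002,-0.004,0.02],"dr":[0,0,0],"gripper":0.04},{"travel":[-0.002,-0.004,0.06],"dr":[0,0,0],"gripper":0.04},{"travel":[-0.02,-0.03,0.06],"dr":[0,0,1],"gripper":0.0},{"travel":[-0.04,-0.06,0.06],"dr":[0,0,2],"gripper":0.0},{"travel":[-0.06,-0.09,0.06],"dr":[0,0,3],"gripper":0.0},{"travel":[-0.085,-0.12,0.06],"dr":[0,0,4],"gripper":0.0},{"travel":[-0.085,-0.12,0.06],"dr":[0,0,5],"gripper":0.0},{"travel":[-0.085,-0.12,0.06],"dr":[0,0,5.49],"gripper":0.0},{"travel":[-0.085,-0.12,0.06],"dr":[0,0,5.49],"gripper":0.0},{"travel":[-0.085,-0.12,0.06],"dr":[0,0,5.49],"gripper":0.0}]}' 20
python3 - <<'E'
from h import *
s=env.state();p=s["position"];print(p,s["ft_force"])
c=env.camera("scene");t=env.camera("top")
y=np.array([np.cos(.766),np.sin(.766),0])
print('tcp',proj(c,p),'tcp+.028',proj(c,p+[0,0,.028]))
for s,ce,m in blobs(c,*RED,amin=10):
    if 230<ce[0]<330 and 160<ce[1]<230: print(s,ce)
for n,k,z in(("s",c,.087),("t",t,.087)):
  pass
g=c["frame"].max(2);u0=int(proj(c,p)[0])
for u in range(u0-18,u0+20,3): print(u,''.join('#' if g[v,u]<70 else '.' for v in range(130,235)))
E
```

```text
time: 8.4
position: [0.4525, 0.0425, 0.1048]
eef_rot: [[0.721, 0.693, 0.001], [0.693, -0.721, 0.0], [0.001, 0.001, -1.0]]
ft_force: [-0.3, -0.7, 0.8]
width: 0.0001
gripper_force: 0.0
[0.4524614  0.04254204 0.10477445] [-0.33709077 -0.72216008  0.79820577]
tcp [275.26796033 209.84521558] tcp+.028 [274.82012409 196.32698007]
[261 180   7  12  70] [263.65714286 185.24285714]
257 #######################.........#############............................................................
260 ##########################.............######............................................................
263 ############################...........######............................................................
266 ################################################.........................................................
269 ################################################################.........................................
272 #############################..............#####.........................................................
275 #############################................###.........................................................
278 ################################################.........................................................
281 ############..#################################################..........................................
284 ############################.........#########...........................................................
287 ##########################............#######............................................................
290 #######################...........###########............................................................
293 ###################...........#############..............................................................
```

The knob is in its swung place, and the closed tip again reads about 28 mm above the TCP. I'm over the press point, so I'll descend now.

```bash
python3 -m handwheel '{"deltas":[{"travel":[0,0,-0.04],"dr":[0,0,0],"gripper":0},{"travel":[0,0,-0.07],"dr":[0,0,0],"gripper":0},{"travel":[0,0,-0.07],"dr":[0,0,0],"gripper":0}]}' && python3 -m handwheel '{"deltas":[{"travel":[0,0,-0.004],"dr":[0,0,0],"gripper":0},{"travel":[0,0,-0.008],"dr":[0,0,0],"gripper":0},{"travel":[0,0,-0.012],"dr":[0,0,0],"gripper":0}]}' && python3 -m handwheel '{"deltas":[{"travel":[0,0,-0.003],"dr":[0,0,0],"gripper":0},{"travel":[0,0,-0.006],"dr":[0,0,0],"gripper":0},{"travel":[0,0,-0.006],"dr":[0,0,0],"gripper":0}]}'
```

```text
time: 8.8
position: [0.4479, 0.0422, 0.031]
eef_rot: [[0.72, 0.694, -0.009], [0.694, -0.72, 0.0], [-0.006, -0.007, -1.0]]
ft_force: [-0.5, -0.4, 0.4]
width: -0.0
gripper_force: 0.0
time: 9.1
position: [0.4537, 0.0424, 0.0235]
eef_rot: [[0.72, 0.693, 0.003], [0.693, -0.72, -0.0], [0.002, 0.002, -1.0]]
ft_force: [-0.6, -1.0, 0.5]
width: -0.0001
gripper_force: 0.0
time: 9.4
position: [0.4531, 0.0422, 0.0173]
eef_rot: [[0.721, 0.693, 0.002], [0.693, -0.721, -0.001], [0.001, 0.001, -1.0]]
ft_force: [-0.7, 0.0, 4.3]
width: 0.0005
gripper_force: 2.3
```

```bash
python3 -m handwheel '{"deltas":[{"travel":[0,0,-0.003],"dr":[0,0,0],"gripper":0},{"travel":[0,0,-0.006],"dr":[0,0,0],"gripper":0},{"travel":[0,0,-0.006],"dr":[0,0,0],"gripper":0}]}' && python3 -m handwheel '{"deltas":[{"travel":[0,0,-0.003],"dr":[0,0,0],"gripper":0},{"travel":[0,0,-0.005],"dr":[0,0,0],"gripper":0},{"travel":[0,0,-0.005],"dr":[0,0,0],"gripper":0}]}'
```

```text
time: 9.7
position: [0.4539, 0.0429, 0.0119]
eef_rot: [[0.72, 0.694, 0.003], [0.694, -0.72, 0.0], [0.002, 0.002, -1.0]]
ft_force: [-0.5, 0.9, 7.6]
width: 0.0001
gripper_force: 3.8
time: 10.0
position: [0.455, 0.0438, 0.0085]
eef_rot: [[0.72, 0.694, 0.004], [0.694, -0.72, -0.0], [0.003, 0.003, -1.0]]
ft_force: [-5.1, 0.8, 20.2]
width: 0.0003
gripper_force: 10.1
```

```bash
python3 -m handwheel '{"deltas":[{"travel":[0,0,-0.003],"dr":[0,0,0],"gripper":0},{"travel":[0,0,-0.003],"dr":[0,0,0],"gripper":0}]}' && python3 -m handwheel '{"deltas":[{"travel":[0,0,0.02],"dr":[0,0,0],"gripper":0},{"travel":[0,0,0.06],"dr":[0,0,0],"gripper":0},{"travel":[0,0,0.11],"dr":[0,0,0],"gripper":0.0},{"travel":[0,0,0.14],"dr":[0,0,0],"gripper":0.0},{"travel":[-0.02,-0.1,0.14],"dr":[0,0,0],"gripper":0.085},{"travel":[-0.02,-0.1,0.14],"dr":[0,0,0],"gripper":0.085},{"travel":[-0.02,-0.1,0.14],"dr":[0,0,0],"gripper":0.085}]}'
python3 - <<'E'
from h import *
np.set_printoptions(precision=4,suppress=True)
c=env.camera("scene");t=env.camera("top");print(env.state()["position"])
s=cv2.resize(c["frame"][130:280,215:425,::-1],None,fx=2.5,fy=2.5,interpolation=cv2.INTER_CUBIC)
b=cv2.resize(t["frame"][130:280,250:350,::-1],None,fx=2.5,fy=2.5,interpolation=cv2.INTER_CUBIC)
cv2.imwrite("pics/st5.png",np.hstack([s,b]))
E
```

```text
time: 10.2
position: [0.4552, 0.0437, 0.0078]
eef_rot: [[0.72, 0.694, 0.003], [0.694, -0.72, -0.003], [0.0, 0.005, -1.0]]
ft_force: [-11.7, -0.7, 42.5]
width: -0.0
gripper_force: 21.2
time: 10.9
position: [0.4304, -0.0654, 0.1425]
eef_rot: [[0.728, 0.685, -0.001], [0.685, -0.728, -0.005], [-0.004, 0.003, -1.0]]
ft_force: [-1.5, -0.4, -0.6]
width: 0.0432
gripper_force: 0.0
[ 0.4316 -0.0596  0.1425]
```

View pics/st5.png

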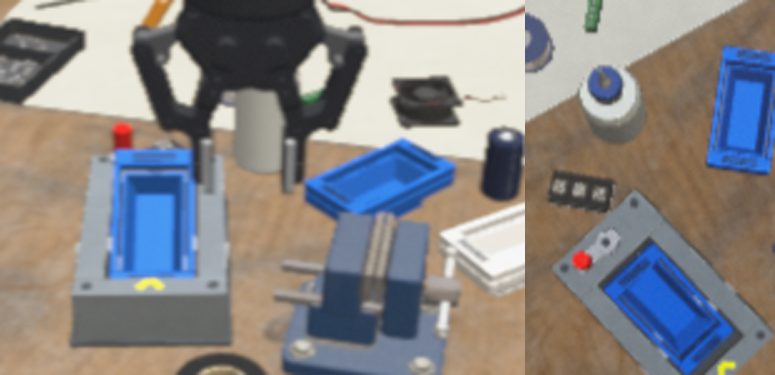

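The tray is tipped, its raised end at scene crop (112-190,150), the keeper is turned aside, and the hand is off it. I'll tilt the hand to match the tray (27° about nest -y) and stand off above the grip place.

```bash
python3 -m handwheel '{"deltas":[{"travel":[0,0.03,0],"dr":[0.47,-0.49,0],"gripper":0.085},{"travel":[0.02,0.06,0],"dr":[1,-1.04,0],"gripper":0.085},{"travel":[0.04,0.09,0],"dr":[1.5,-1.56,0],"gripper":0.085},{"travel":[0.06,0.12,0],"dr":[2,-2.08,0],"gripper":0.085},{"travel":[0.07,0.148,-0.02],"dr":[2.333,-2.427,0],"gripper":0.085},{"travel":[0.07,0.148,-0.02],"dr":[2.333,-2.427,0],"gripper":0.085},{"travel":[0.07,0.148,-0.02],"dr":[2.333,-2.427,0],"gripper":0.085},{"travel":[0.07,0.148,-0.02],"dr":[2.333,-2.427,0],"gripper":0.085}]}'
python3 - <<'E'
from h import *
np.set_printoptions(precision=4,suppress=True)
c=env.camera("scene");t=env.camera("top");s=env.state();p=s["position"];R=np.array(s["eef_rot"]);print(p,R)
print('raised corners',tri(c,(259.8,190),t,(280,244)),tri(c,(291,190),t,(300,226)))
N=np.array([.4886,.0773,0]);ex=np.array([.7207,.693,0]);ey=np.array([-.693,.7207,0])
for h in(1,-1):print('pred corner',N+ex*(-.025+.085*np.cos(.47))+ey*.031*h+[0,0,.049+.085*np.sin(.47)])
for lab,o in(("tool",-R[:,2]*.0295),("world",np.array([0,0,.0295]))):
    for rec in (0,.013): print(lab,rec,[proj(c,p+o-R[:,2]*rec+k*R[:,1]*.0425).round(1) for k in(1,-1)])
cv2.imwrite("pics/s6.png",cv2.resize(c["frame"][110:250,220:360,::-1],None,fx=4,fy=4,interpolation=cv2.INTER_CUBIC))
E
```

```text
time: 11.8
position: [0.503, 0.0905, 0.1233]
eef_rot: [[0.641, 0.694, 0.328], [0.619, -0.72, 0.314], [0.454, 0.002, -0.891]]
ft_force: [0.3, -0.1, 0.5]
width: 0.0851
gripper_force: 0.0
[0.5034 0.0898 0.1235] [[ 0.6416  0.6931  0.3286]
 [ 0.6184 -0.7208  0.313 ]
 [ 0.4538  0.0023 -0.8911]]
raised corners (array([0.5069, 0.1401, 0.0818]), np.float64(0.004275852278938735)) (array([0.5482, 0.0951, 0.0824]), np.float64(0.003356396198261288))
pred corner [0.5037 0.1348 0.0875]
pred corner [0.5467 0.0902 0.0875]
tool 0 [array([299.7, 172. ]), array([252.7, 172.2])]
tool 0.013 [array([299.7, 167.9]), array([252.1, 168.1])]
world 0 [array([299.7, 167. ]), array([253.2, 167.2])]
world 0.013 [array([299.7, 162.9]), array([252.6, 163. ])]
```

View pics/s6.png

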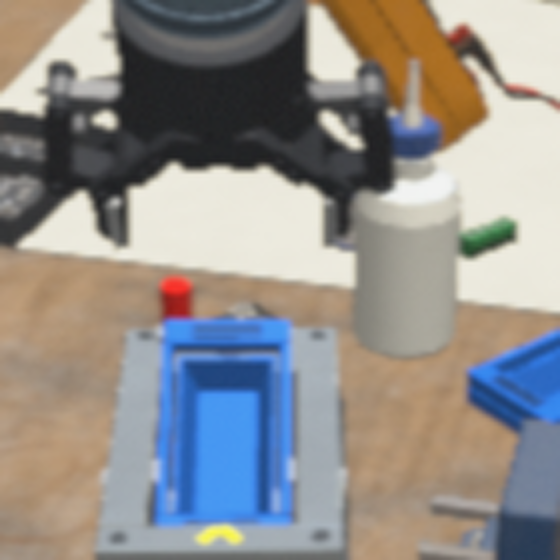

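The tips are at scene (250.5,171) and (302.5,171), their midpoint in line with the tray (centre column 277). The result best fits an offset along the tool, so I'll go in along the tool axis and close.

```bash
python3 -m handwheel '{"deltas":[{"travel":[0,0.001,-0.02],"dr":[0,0,0],"gripper":0.085},{"travel":[0,0.001,-0.037],"dr":[0,0,0],"gripper":0.085},{"travel":[0.007,0.008,-0.057],"dr":[0,0,0],"gripper":0.085},{"travel":[0.013,0.014,-0.074],"dr":[0,0,0],"gripper":0.085},{"travel":[0.019,0.02,-0.09],"dr":[0,0,0],"gripper":0.085},{"travel":[0.019,0.02,-0.09],"dr":[0,0,0],"gripper":0.085},{"travel":[0.019,0.02,-0.09],"dr":[0,0,0],"gripper":0.085}]}' && python3 -m handwheel '{"deltas":[{"travel":[0,0,0],"dr":[0,0,0],"gripper":0.045},{"travel":[0,0,0],"dr":[0,0,0],"gripper":0.045},{"travel":[0,0,0],"dr":[0,0,0],"gripper":0.045},{"travel":[0,0,0],"dr":[0,0,0],"gripper":0.045},{"travel":[0,0,0],"dr":[0,0,0],"gripper":0.045}]}' 50
```

```text
time: 12.6
position: [0.5216, 0.11, 0.0329]
eef_rot: [[0.642, 0.693, 0.327], [0.618, -0.721, 0.314], [0.453, 0.001, -0.891]]
ft_force: [-0.2, 0.1, -0.6]
width: 0.0849
gripper_force: 0.0
time: 13.1
position: [0.5217, 0.1098, 0.033]
eef_rot: [[0.642, 0.693, 0.328], [0.618, -0.721, 0.313], [0.454, 0.002, -0.891]]
ft_force: [-1.5, -2.1, 5.1]
width: 0.0601
gripper_force: 55.7
```

It grips the rim at width 60 mm. I'll lift it and level it.

```bash
python3 -m handwheel '{"deltas":[{"travel":[0,0,0.01],"dr":[0,0,0],"gripper":0.045},{"travel":[0,0,0.025],"dr":[0,0,0],"gripper":0.045},{"travel":[0,0,0.05],"dr":[0,0,0],"gripper":0.045},{"travel":[0,0,0.08],"dr":[0,0,0],"gripper":0.045},{"travel":[0,0,0.11],"dr":[0,0,0],"gripper":0.045},{"travel":[0,0,0.11],"dr":[-0.65,0.68,0],"gripper":0.045},{"travel":[0,0,0.11],"dr":[-1.3,1.35,0],"gripper":0.045},{"travel":[0,0,0.11],"dr":[-1.95,2.03,0],"gripper":0.045},{"travel":[0,0,0.11],"dr":[-2.333,2.427,0],"gripper":0.045},{"travel":[0,0,0.11],"dr":[-2.333,2.427,0],"gripper":0.045},{"travel":[0,0,0.11],"dr":[-2.333,2.427,0],"gripper":0.045}]}'
```

```text
time: 14.2
position: [0.5202, 0.1109, 0.1418]
eef_rot: [[0.719, 0.695, -0.001], [0.695, -0.719, 0.001], [-0.0, -0.002, -1.0]]
ft_force: [0.2, 0.0, -1.0]
width: 0.0607
gripper_force: 54.9
```

Now I'll refine the stack pose from the top view with sub-pixel edges. The far end is free of side-face bias.

Run:
```python
from h import *
np.set_printoptions(precision=4,suppress=True)
t=env.camera("top")
for s,ce,m in blobs(t,*BLUE,amin=300):
    if abs(ce[0]-338)>12 or abs(ce[1]-174)>12: print('other',ce,s);continue
    print(s,ce)
    k=cv2.morphologyEx(m,cv2.MORPH_CLOSE,np.ones((9,9),np.uint8))
    cnt=max(cv2.findContours(k,cv2.RETR_EXTERNAL,cv2.CHAIN_APPROX_NONE)[0],key=len)[:,0]
    Q=np.array([onz(t,p,.04)[:2] for p in cnt.astype(float)])
    r=cv2.minAreaRect((Q*1000).astype(np.float32));print(r)
    for yaw in [-.14]:
      for it in range(3):
        ex=np.array([np.cos(yaw),np.sin(yaw)]);ey=np.array([-ex[1],ex[0]]);A=Q@ex;B=Q@ey
        mid=(A>np.percentile(A,15))&(A<np.percentile(A,85));b0=np.median(B)
        y=[np.polyfit(A[mid&s],B[mid&s],1) for s in(B>B.mean(),B<B.mean())]
        yaw+=(y[0][0]+y[1][0])/2
        print('yaw',yaw,y[0][0],y[1][0])
      ex=np.array([np.cos(yaw),np.sin(yaw)]);ey=np.array([-ex[1],ex[0]]);A=Q@ex;B=Q@ey
      bm=(np.median(B[mid&(B>B.mean())])+np.median(B[mid&(B<B.mean())]))/2;w=np.median(B[mid&(B>B.mean())])-np.median(B[mid&(B<B.mean())])
      cen=abs(B-bm)<.022; hi=np.median(A[cen&(A>A.mean())]);lo=np.median(A[cen&(A<A.mean())])
      print('w',w,'len',hi-lo,'mid',ex*(hi+lo)/2+ey*bm,'from far edge',ex*(hi+.0012-.06)+ey*bm)
```

```text
[ 323  149   31   51 1132] [337.9293 173.8348]
((682.6181030273438, 5.187015533447266), (60.787540435791016, 120.15190124511719), 81.97734832763672)
yaw -0.11260982720786003 0.024191149494194156 0.030589196090085813
yaw -0.10384556351156642 0.009726791908799782 0.007801735483787449
yaw -0.10374431418958421 0.0010520143581516511 -0.0008495157141872575
w 0.05827318067572981 len 0.1179489491269261 mid [0.6825 0.0052] from far edge [0.6827 0.0052]
```

Stack pose is (0.683, 0.005) with yaw about -0.12. The held tray's centre lies 31 mm behind the TCP, so the TCP target is (0.714, 0.001). I'll raise over the bottle height, carry and turn.

```bash
python3 -m handwheel '{"deltas":[{"travel":[0,0,0.03],"dr":[0,0,0],"gripper":0.045},{"travel":[0,-0.01,0.06],"dr":[0,0,-0.9],"gripper":0.045},{"travel":[0.025,-0.03,0.06],"dr":[0,0,-1.8],"gripper":0.045},{"travel":[0.05,-0.05,0.06],"dr":[0,0,-2.7],"gripper":0.045},{"travel":[0.08,-0.075,0.06],"dr":[0,0,-3.6],"gripper":0.045},{"travel":[0.115,-0.095,0.06],"dr":[0,0,-4.5],"gripper":0.045},{"travel":[0.155,-0.11,0.06],"dr":[0,0,-5.4],"gripper":0.045},{"travel":[0.194,-0.11,0.06],"dr":[0,0,-6.36],"gripper":0.045},{"travel":[0.194,-0.11,0.02],"dr":[0,0,-6.36],"gripper":0.045},{"travel":[0.194,-0.11,-0.02],"dr":[0,0,-6.36],"gripper":0.045},{"travel":[0.194,-0.11,-0.06],"dr":[0,0,-6.36],"gripper":0.045},{"travel":[0.194,-0.11,-0.06],"dr":[0,0,-6.36],"gripper":0.045}]}' && python3 -m handwheel '{"deltas":[{"travel":[0,0,0],"dr":[0,0,0],"gripper":0.045},{"travel":[0,0,0],"dr":[0,0,0],"gripper":0.045}]}'
python3 - <<'E'
from h import *
np.set_printoptions(precision=4,suppress=True)
s=env.state();p=s["position"];R=np.array(s["eef_rot"]);print(p,R)
c=env.camera("scene")
P0=p-R[:,0]*.0314-R[:,2]*.0466  # predicted rim centre
for x in(-.06,.06):
  for y in(-.031,.031): print('pred rim corner',proj(c,P0+R[:,0]*x+R[:,1]*y).round(1))
cv2.imwrite("pics/s7.png",cv2.resize(c["frame"][120:250,300:460,::-1],None,fx=4.5,fy=4.5,interpolation=cv2.INTER_CUBIC))
E
```

```text
time: 15.45
position: [0.7065, -0.0031, 0.0736]
eef_rot: [[0.992, -0.123, -0.017], [-0.123, -0.992, -0.001], [-0.017, 0.003, -1.0]]
ft_force: [-2.3, 0.3, -3.3]
width: 0.0606
gripper_force: 55.3
time: 15.65
position: [0.717, -0.0004, 0.0858]
eef_rot: [[0.992, -0.123, 0.005], [-0.123, -0.992, 0.0], [0.005, -0.001, -1.0]]
ft_force: [0.2, 1.1, -1.0]
width: 0.0605
gripper_force: 55.4
[ 0.717  -0.0004  0.0858] [[ 0.9924 -0.1226  0.0052]
 [-0.1226 -0.9925  0.0004]
 [ 0.0051 -0.001  -1.    ]]
pred rim corner [340.  162.6]
pred rim corner [362.6 174.4]
pred rim corner [380.9 145.7]
pred rim corner [403.6 155.9]
```

View pics/s7.png

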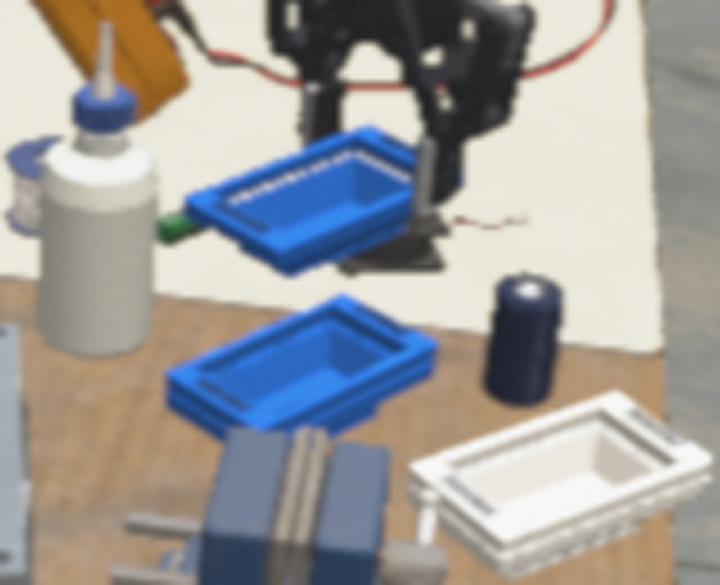

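The held tray's rim corners are at scene (341.6,165.1), (362.2,177.3), (382.7,147.8) and the stack rim corners at (337.1,203.8), (376.2,185.6), (397.1,196.7). I'll compare both against prediction to cancel the camera bias.

Run:
```python
from h import *
np.set_printoptions(precision=4,suppress=True)
s=env.state();p=s["position"];R=np.array(s["eef_rot"]);print(p)
c=env.camera("scene")
z=p[2]+.0466
a,b,d=[onz(c,q,z) for q in((341.6,165.1),(362.2,177.3),(382.7,147.8))]   # left(-x+y), near(-x-y), far(+x+y)
print('tray yaw',np.arctan2(*(d-a)[:2][::-1]),'len',np.linalg.norm(d-a),'wid',np.linalg.norm(a-b),'centre',(b+d)/2,'pred',p-R[:,0]*.0314)
l,f,r=[onz(c,q,.04) for q in((337.1,203.8),(376.2,185.6),(397.1,196.7))]
print('stack yaw',np.arctan2(*(f-l)[:2][::-1]),'len',np.linalg.norm(f-l),'wid',np.linalg.norm(f-r),'centre',(l+r)/2,'top says .6827 .0052')
```

```text
[ 0.7175 -0.      0.0864]
tray yaw -0.1134348010751929 len 0.12082566516095734 wid 0.059672901335084044 centre [ 0.6766 -0.0049  0.133 ] pred [0.6864 0.0038 0.0862]
stack yaw -0.13108177744296493 len 0.1178757861742092 wid 0.06026806057582619 centre [0.6776 0.0007 0.04  ] top says .6827 .0052
```

The residual lies exactly along the viewing ray, so the rim is about 4 mm lower than assumed and the lateral position is fine. The centring correction is (-3.5, +1.5) mm. Descending.

```bash
python3 -m handwheel '{"deltas":[{"travel":[0,0,-0.015],"dr":[0,0,0],"gripper":0.045},{"travel":[0,0,-0.03],"dr":[0,0,0],"gripper":0.045},{"travel":[0,0,-0.03],"dr":[0,0,0],"gripper":0.045},{"travel":[0,0,-0.03],"dr":[0,0,0],"gripper":0.045},{"travel":[0,0,-0.03],"dr":[0,0,0],"gripper":0.045}]}'
```

```text
time: 16.25
position: [0.7152, 0.0004, 0.0522]
eef_rot: [[0.993, -0.121, -0.0], [-0.121, -0.993, 0.0], [-0.0, -0.0, -1.0]]
ft_force: [0.2, -0.0, -1.6]
width: 0.0606
gripper_force: 55.3
```

```bash
python3 -m handwheel '{"deltas":[{"travel":[-0.001,0.001,-0.015],"dr":[0,0,0],"gripper":0.045},{"travel":[-0.001,0.001,-0.03],"dr":[0,0,0],"gripper":0.045},{"travel":[-0.001,0.001,-0.03],"dr":[0,0,0],"gripper":0.045},{"travel":[-0.001,0.001,-0.03],"dr":[0,0,0],"gripper":0.045}]}' && python3 -m handwheel '{"deltas":[{"travel":[0,0,-0.003],"dr":[0,0,0],"gripper":0.045},{"travel":[0,0,-0.006],"dr":[0,0,0],"gripper":0.045},{"travel":[0,0,-0.009],"dr":[0,0,0],"gripper":0.045},{"travel":[0,0,-0.009],"dr":[0,0,0],"gripper":0.045},{"travel":[0,0,-0.009],"dr":[0,0,0],"gripper":0.045}]}'
```

```text
time: 16.65
position: [0.7128, 0.0011, 0.0207]
eef_rot: [[0.993, -0.121, -0.003], [-0.121, -0.993, -0.0], [-0.003, 0.0, -1.0]]
ft_force: [0.4, 0.2, -2.3]
width: 0.0606
gripper_force: 55.3
time: 17.15
position: [0.714, 0.0012, 0.0134]
eef_rot: [[0.993, -0.121, -0.0], [-0.121, -0.993, -0.0], [-0.0, 0.0, -1.0]]
ft_force: [-0.2, -0.4, -1.6]
width: 0.0606
gripper_force: 55.3
```

```bash
python3 -m handwheel '{"deltas":[{"travel":[0,0,-0.002],"dr":[0,0,0],"gripper":0.045},{"travel":[0,0,-0.004],"dr":[0,0,0],"gripper":0.045},{"travel":[0,0,-0.004],"dr":[0,0,0],"gripper":0.045}]}' && python3 -m handwheel '{"deltas":[{"travel":[0,0,-0.002],"dr":[0,0,0],"gripper":0.045},{"travel":[0,0,-0.002],"dr":[0,0,0],"gripper":0.045}]}' && python3 -m handwheel '{"deltas":[{"travel":[0,0,-0.0015],"dr":[0,0,0],"gripper":0.045},{"travel":[0,0,-0.0015],"dr":[0,0,0],"gripper":0.045}]}'
```

```text
time: 17.45
position: [0.7137, 0.0012, 0.0089]
eef_rot: [[0.993, -0.121, -0.001], [-0.121, -0.993, -0.0], [-0.001, 0.0, -1.0]]
ft_force: [-0.0, 0.2, -1.1]
width: 0.0602
gripper_force: 55.3
time: 17.65
position: [0.7138, 0.0012, 0.007]
eef_rot: [[0.993, -0.121, -0.001], [-0.121, -0.993, -0.0], [-0.001, 0.0, -1.0]]
ft_force: [0.5, 0.4, -2.1]
width: 0.0607
gripper_force: 55.3
time: 17.85
position: [0.7139, 0.0012, 0.0056]
eef_rot: [[0.993, -0.121, -0.0], [-0.121, -0.993, -0.0], [-0.0, 0.0, -1.0]]
ft_force: [-0.2, -0.4, -1.4]
width: 0.0607
gripper_force: 55.3
```

```bash
python3 -m handwheel '{"deltas":[{"travel":[0,0,-0.002],"dr":[0,0,0],"gripper":0.045},{"travel":[0,0,-0.002],"dr":[0,0,0],"gripper":0.045}]}' && python3 -m handwheel '{"deltas":[{"travel":[0,0,-0.0015],"dr":[0,0,0],"gripper":0.045},{"travel":[0,0,-0.0015],"dr":[0,0,0],"gripper":0.045}]}'
```

```text
time: 18.05
position: [0.7143, 0.0014, 0.005]
eef_rot: [[0.993, -0.121, 0.0], [-0.121, -0.993, -0.0], [0.0, 0.0, -1.0]]
ft_force: [-1.2, -0.9, 3.8]
width: 0.0606
gripper_force: 57.6
time: 18.25
position: [0.7145, 0.0012, 0.0049]
eef_rot: [[0.993, -0.122, 0.0], [-0.122, -0.993, -0.001], [0.0, 0.001, -1.0]]
ft_force: [-4.0, -0.9, 8.9]
width: 0.0607
gripper_force: 58.9
```

Contact came at TCP z = 0.005, with the seat predicted at 0.003-0.007. I'll release and rise.

```bash
python3 -m handwheel '{"deltas":[{"travel":[0,0,0.002],"dr":[0,0,0],"gripper":0.08},{"travel":[0,0,0.002],"dr":[0,0,0],"gripper":0.08},{"travel":[0,0,0.002],"dr":[0,0,0],"gripper":0.08},{"travel":[0,0,0.002],"dr":[0,0,0],"gripper":0.08},{"travel":[0,0,0.03],"dr":[0,0,0],"gripper":0.08},{"travel":[0,0,0.07],"dr":[0,0,0],"gripper":0.08},{"travel":[0,0,0.12],"dr":[0,0,0],"gripper":0.08},{"travel":[0,0,0.17],"dr":[0,0,0],"gripper":0.08},{"travel":[-0.05,-0.02,0.19],"dr":[0,0,0],"gripper":0.08},{"travel":[-0.1,-0.05,0.19],"dr":[0,0,0],"gripper":0.08},{"travel":[-0.15,-0.09,0.19],"dr":[0,0,0],"gripper":0.08},{"travel":[-0.18,-0.12,0.19],"dr":[0,0,0],"gripper":0.08}]}'
python3 - <<'E'
from h import *
c=env.camera("scene");t=env.camera("top");print(env.state()["position"])
for s,ce,m in blobs(t,*BLUE,amin=300): print(s,ce)
s=cv2.resize(c["frame"][150:250,320:450,::-1],None,fx=3.8,fy=3.8,interpolation=cv2.INTER_CUBIC)
b=cv2.resize(t["frame"][125:225,290:370,::-1],None,fx=3.8,fy=3.8,interpolation=cv2.INTER_CUBIC)
cv2.imwrite("pics/st8.png",np.hstack([s,b]))
E
```

```text
time: 19.45
position: [0.5484, -0.1046, 0.1925]
eef_rot: [[0.993, -0.119, 0.001], [-0.119, -0.993, -0.0], [0.001, 0.0, -1.0]]
ft_force: [-0.3, -0.7, -0.3]
width: 0.0801
gripper_force: 0.0
[ 0.54331458 -0.11267011  0.19069354]
[ 323  147   31   52 1189] [338.00084104 172.91673675]
```

View pics/st8.png

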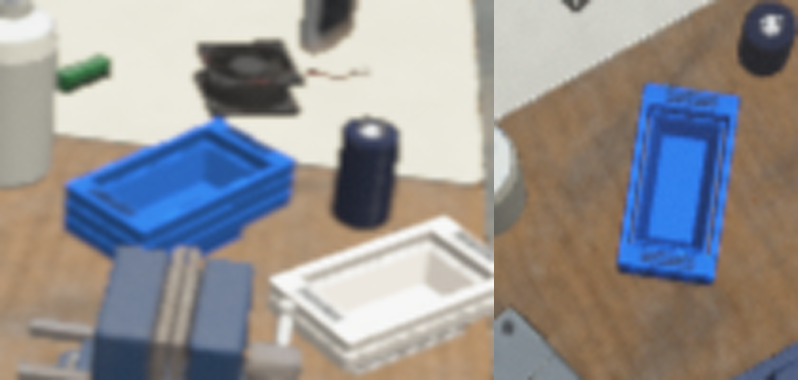

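The view shows three blue rims stacked square. The top corners (337.4,198), (378.4,181) and (397,192) have moved up about 5 px, which is the 10 mm expected. The white trays and the capacitor have not moved, so I'm handing in.

```bash
python3 -m handwheel '{"deltas":[{"travel":[0,0,0],"dr":[0,0,0],"gripper":0.08},{"travel":[0,0,0],"dr":[0,0,0],"gripper":0.08},{"travel":[0,0,0],"dr":[0,0,0],"gripper":0.08}]}'; python3 -c "
from cell import env
print(env.sign_off())"
```

```text
time: 19.85
position: [0.5515, -0.1025, 0.1926]
eef_rot: [[0.993, -0.118, 0.001], [-0.118, -0.993, 0.001], [0.001, -0.001, -1.0]]
ft_force: [-0.6, 0.6, -0.7]
width: 0.0798
gripper_force: 0.0
the job is handed in; nothing more can be done
None
```

The keeper was swung clear, the tray tipped and lifted out, and the final views show it nested square on the blue stack; I handed the job in at about 20 s, and sign-off returned no verdict.

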